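# Free the sagging bolt of a drying pen and hold its gate ajar

### The job

Take the scraper block and wipe the three clay chips off the sill in front of the drying pen's gate, over any open edge on to the bench (move the chips with the held block only), then put the block back down on the bench clear of the sill. Then lift the sagging bolt by its knob so that its nose clears the keeper's bent-up lip while you pull it out of the keeper (do not wrench it through unlifted), and swing the gate ajar, about 25 degrees. Finish while still holding the gate there, because it springs shut when let go; leave the jar, bottle and vase beside the pen where they are.

Things in the scene. Friction and masses are not known exactly. Their poses are not given: they have to be found in the camera images.
- pen: Fixed, low, open-topped drying pen: barred wooden sides, posts 112 mm tall, on a plywood base 16 mm thick. Origin on the bench under the middle of the shut gate's mid-plane. x runs from the sill through the shut gate into the pen, y along the gate towards the hinge post, z up. The front posts are 22 mm square at x = 0, y = +-113 mm. It stands differently each time.
- sill (a point): Centre of the top of the sill, the bare plywood strip in front of the gate, 67.5 mm before the gate's mid-plane, 16 mm above the bench; axes as the pen's. The sill is flat, 270 mm long (y) and runs from its front edge at x = -67.5 mm to the gate's front face at +57.5 mm. Its front edge and both ends are open drops to the bench.
- scraper_center (a point): Centre (half-way up) of the loose scraper block standing on its long rubber edge on the bench: pale wood, 100 mm long (its x), 26 mm thick (its y), 70 mm tall (z); the lowest 10 mm is a 14 mm thick rubber edge. 0.1 to 0.16 kg. Grip it across the 26 mm, above half height.
- chip0_center (a point): Centre of a loose flat clay chip lying on the sill, about 26 mm across, 10 mm thick; it must end on the bench.
- chip1_center (a point): Centre of a loose flat clay chip lying on the sill, about 22 mm across, 10 mm thick; it must end on the bench.
- chip2_center (a point): Centre of a loose flat clay chip lying on the sill, about 28 mm across, 10 mm thick; it must end on the bench.
- gate (a joint): Angle of the gate in rad: 0 shut, growing as its free edge swings over the sill towards the robot, up to 1.2. Wood frame with steel bars, 200 mm wide, 20 mm thick, its top 112 mm above the bench, its foot 5 mm above the sill. A light spring (0.14 N m shut, 0.23 N m at 0.44 rad) shuts it when let go. The bolt locks it while its tip is in the keeper.
- gate_hinge (a point): Point on the upright hinge axis, level with the gate's top, 112 mm above the bench, at y = +100 mm of the sill's axes, in the gate's mid-plane. Its axes turn with the gate: -y points along the gate from the hinge to the free edge, -x out of the gate's front. Opening is clockwise seen from above.
- knob (a point): Centre of the bolt's upright round knob, dark steel, 24 mm across and 38 mm tall, standing over the middle of the gate's top rail: its centre is 161 mm above the bench at rest, its foot 142 mm; below the foot is the thin bolt rod. 130 mm from the hinge axis while bolted. It moves with bolt and gate, and may be gripped from above at any yaw.
- bolt (a joint): How far the bolt is drawn, in m: 0 home in the keeper, up to 0.042, along the gate towards the hinge (+y of gate_hinge). About 1 N of friction. Its tip is out of the keeper from 0.026. After about 0.004 it strikes the keeper's lip unless it is lifted.
- bolt_lift (a joint): How far the bolt is lifted in its loose, slot-worn straps, in m: 0 sagging (it falls back under its own 0.16 kg), up to 0.018. Its turned-down nose hangs behind the bent-up lip of the keeper and passes over it only when lifted by 0.010 or more, all the way until 0.026 is drawn.
- lip (a point): Top edge, at mid-width, of the keeper's bent-up lip: steel keeper (26 mm long, 25 mm wide, with two upright cheeks 47 mm high) on top of the latch post, at the gate's free edge.
- jar: Bystander: squat closed glaze jar, 60 mm across, 75 mm tall; origin at its underside. Leave it where it is.
- bottle: Bystander: clear plastic bottle, 66 mm across, 170 mm tall; origin at its underside. Leave it where it is.
- vase: Bystander: blue ceramic vase, 72 mm across, 140 mm tall; origin at its underside. Leave it where it is.
Things that resemble listed ones, but are neither listed nor needed, are in the scene too. What is shaped like the part that bears scraper_center but green is not meant.

How it is judged:
On the way, in this order (a step that is already met when the one before it is completed fails the run):
1. all chips are off the sill, wiped with the block in the grip, the bolt still home (height (world z) of each of chip0_center, chip1_center, chip2_center below 0.017 m and contact force between the fingers and scraper above 0.5 N and value of joint bolt below 0.012 m), for 0.1 s.
2. the block is released on the bench, clear of the sill, the bolt still home (height (world z) of scraper_center below 0.043 m and (x of scraper_center in the frame of sill below -0.08 m or y of scraper_center in the frame of sill below -0.15 m or y of scraper_center in the frame of sill above 0.15 m or x of scraper_center in the frame of sill above 0.24 m) and contact force between the fingers and scraper below 0.1 N and value of joint bolt below 0.012 m), for 0.2 s.
3. the bolt is lifted over the lip and drawn out of the keeper (value of joint bolt above 0.026 m), for 0.1 s.
At the end, for the whole second after the job is handed in: The gate stands still between 0.28 and 0.62 rad (16 to 36 degrees) open, held by the fingers (on the knob, bolt or gate, over 0.4 N) and by nothing else; the block lies or stands released on the bench clear of the sill; all three chips lie on the bench, their centres below 17 mm (value of joint gate between 0.28 and 0.62 rad and velocity of joint gate between -0.1 and 0.1 rad/s and contact force between the fingers and gate above 0.4 N and contact force between scraper and gate below 0.1 N and height (world z) of scraper_center below 0.043 m and (x of scraper_center in the frame of sill below -0.08 m or y of scraper_center in the frame of sill below -0.15 m or y of scraper_center in the frame of sill above 0.15 m or x of scraper_center in the frame of sill above 0.24 m) and contact force between the fingers and scraper below 0.1 N and height (world z) of each of chip0_center, chip1_center, chip2_center below 0.017 m); the arm keeps its last pose, push and grip.
It fails at once if the bolt is wrenched against the keeper (over 40 N) without being lifted (contact force between pen and gate above 40 N and value of joint bolt above 0.002 m and value of joint bolt_lift below 0.008 m).
It fails at once if a chip is touched by the fingers (contact force between the fingers and chip0 above 0.5 N or contact force between the fingers and chip1 above 0.5 N or contact force between the fingers and chip2 above 0.5 N).
It fails at once if a bystander is shoved by more than 40 mm or tipped (distance of any of jar, bottle, vase from where it was at the start of the episode above 0.04 m or angle between any of jar, bottle, vase's own z axis and vertical above 0.5 rad).
It also fails if it takes over 69 s, if anything falls off the work surface, if the arm or the gripper's body presses on something with over 40 N, if the wrist force passes 120 N, or if a joint passes its speed limit or range.

### The arm

A 6-joint arm with a two-finger parallel gripper is mounted at the origin on the work surface. World frame = base frame: x ahead of the robot, y to its left, z up, the work surface at z = 0. Lengths are in m, angles in rad, forces in N, time in s.
With the tool pointing down it reaches from about 0.35 to 0.775 m from the base axis. Payload 5.5 kg.
Tool frame: the origin (TCP) lies on the centre line of the jaws, within the pads' length; the fingertips stand 11 mm ahead of it and the grasp point (between the pads) lies 8 mm behind it; z points along the fingers, y is the line along which they close (so a half turn about z gives the same grasp; the last joint's range is limited). The gripper opens to 85 mm and grips with 20 to 120 N. Pads are 22 mm wide; open, the fingers measure 114 mm over their backs; the gripper's body (76 mm by 85 mm) begins 54 mm behind the grasp point. The pads swing forward as they close: fully open they stand 13 mm farther back than shut.
Start: joints at [-1.314, 0.313, 0.046, 1.304, 0, 1.431], TCP at [0.222, -0.53, 0.242] pointing down, gripper open.
Joint ranges: [-2.76, 2.76], [-0.86, 1.69], [-1.03, 1.26], [-2.2, 2.34], [-1.47, 1.5], [-3.14, 3.14]. Speed limits (rad/s): [2.57, 2.57, 3.14, 3.14, 3.14, 3.14].

### API

Orientations are given as a unit quaternion [w, x, y, z].
In Python, from workcell import get_state, eyes, env gives the robot as it stands.
- The arm moves only by the shell command python3 -m inch 'ROWS' [OPENING] [FORCE]. ROWS is JSON, one flat list of numbers, 4 for each row, row after row: the shift along the tool's x, y, z in cm, then the turn about the tool's z in rad. A call has exactly 5 rows; each row shifts and turns the commanded pose from where the row before left it, along the tool's axes as they then stand; what a row does not reach is not made up. A row lasts 1/12 s, in which the tool goes at most 41.7 mm and 7.16 degrees, less where a joint would pass 70% of its speed; a pose out of reach is approached as far as the arm can. A call is refused whole if a number of a shift passes 4.17 or a number of a turn 0.125, either way. A call with a gripper value outside its range is refused whole. OPENING is the opening, from -1 (shut) to 1 (fully open), set as the call begins (- or left out, the last holds). The fingers move at their own pace and stop on an object; FORCE is the grip in N (left out, the last holds). Time passes only in rows, so rows that do not move let the fingers close, or fill a call up. It gives the time, the measured TCP pose, the force, the opening and the grip force at its end, in the units of the state.
- get_state(): the state, without advancing time (a new reading comes with each control period).
- eyes.read_camera(name): name is "side" or "top"; returns the picture (400x640x3 uint8, red, green, blue); there is no depth.
- eyes.camera_info(name): a dict with "fovy" (degrees; the focal length in pixels is half the picture's height over the tangent of half this angle, whatever the lens; pixels are square), "cx", "cy" (the principal point, pixels), "xyz" and "orientation" of the camera in the world. Camera axes: x right, y down, z forward; pixel columns grow to the right and rows downward; lengths in m; the calibration is good to about 2 mm. A picture is of the moment at which its call begins. camera_info takes no time and is no camera call.
- env.hand_in(): hands the job in; it is judged then, once.
The state is a dict: "clock": time; "joint_pos": joint angles; "qvel": joint speeds; "tau": joint torques, N m; "tcp_pos": TCP position; "orientation": TCP orientation; "wrist_force": force on the tool from outside, world axes, zero at the start; "ft_torque": the same for the moment, N m; "finger_gap": finger opening in m; "grip_force": force on a finger pad.
Only numpy, scipy, OpenCV 4.12 (cv2) and the standard library are available. Lean on these libraries where they do the work, as an engineer would, in place of code of your own. Each camera call takes 0.05 s, during which the arm holds its last target. There are 200 camera calls.

## Working session

There is one attempt and no reset: what is moved stays moved. The work goes in short steps, Python scripts to look and compute and a shell command to move; the robot and the scene stay as the last step left them, time stands still between calls to the robot, and variables do not carry over. Pictures are saved under pics/ and viewed, at most 13 in all, crops included, and the job is handed in when it is done.

```bash
mkdir -p pics; ls; python3 - <<'E'
from workcell import get_state, eyes, env
import cv2
print(get_state())
for n in("side","top"):
    print(n,eyes.camera_info(n))
    cv2.imwrite(f"pics/{n}0.png",eyes.read_camera(n)[:,:,::-1])
E
```

```text
pics
{'clock': 0.0, 'joint_pos': array([-1.31357495e+00,  3.14013487e-01,  4.49810539e-02,  1.30362203e+00,
        1.13811539e-05,  1.43121099e+00]), 'qvel': array([-3.25801683e-05, -5.85910410e-04, -4.57766723e-04,  4.80965366e-04,
       -6.45685403e-04, -7.16008783e-04]), 'tau': array([-7.17147723e-04, -4.80624318e+01,  2.98535442e+01,  1.94134796e-02,
       -1.59345600e-04, -3.12694937e-08]), 'tcp_pos': array([ 0.22209699, -0.52983429,  0.24140228]), 'orientation': array([-9.27793758e-04,  9.80382110e-01,  1.97104171e-01, -4.89335767e-05]), 'wrist_force': array([-0.02238159,  0.17033106, -0.45650336]), 'ft_torque': array([-0.03442355, -0.05780029,  0.00554152]), 'grip_force': 0.0, 'finger_gap': 0.08560178972330151}
side {'fovy': 44.93488070418124, 'cx': 331.9280189742035, 'cy': 200.67318610208537, 'xyz': array([0.1883933 , 0.86453087, 1.0477461 ]), 'orientation': array([ 0.052784  , -0.14313872,  0.90848534, -0.38907525])}
top {'fovy': 48.6927434886834, 'cx': 323.14919225570316, 'cy': 202.4056213203532, 'xyz': array([ 0.18102608, -0.04923709,  1.43232908]), 'orientation': array([ 0.0696534 , -0.66975325,  0.73514448, -0.07836823])}
```

View pics/top0.png

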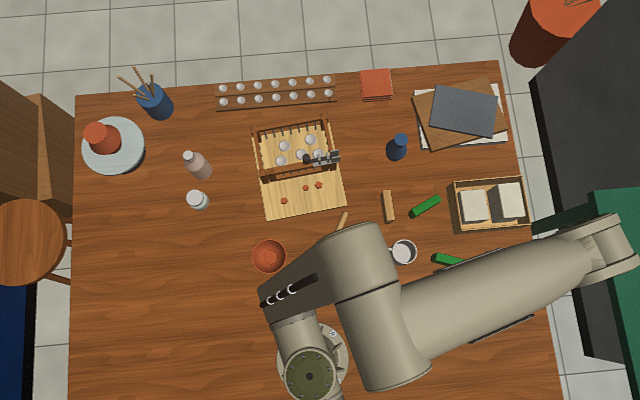

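View pics/side0.png

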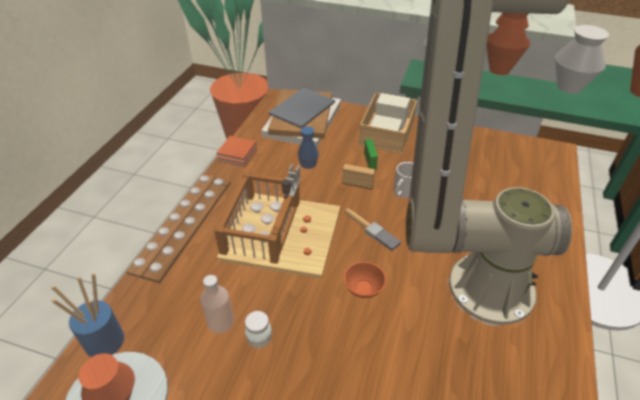

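The top view shows the pen at about (295,165), with chips near (284,201), (306,188) and (319,185). The pale scraper is near (388,206), with the green lookalikes to its right. The bystanders are the bottle (196,165), jar (197,200) and vase (398,147). I'll enlarge it to read the pixels.

```bash
cat > h.py <<'E'
import numpy as np, cv2
from workcell import get_state, eyes, env
from scipy.spatial.transform import Rotation as R
def cam(n):
    i=eyes.camera_info(n); f=200/np.tan(np.radians(i['fovy']/2))
    return i,f,R.from_quat(np.roll(i['orientation'],-1)).as_matrix()
def at(n,u,v,z):
    i,f,M=cam(n); d=M@np.array([(u-i['cx'])/f,(v-i['cy'])/f,1]); p=i['xyz']
    return p+d*(z-p[2])/d[2]
def pix(n,P):
    i,f,M=cam(n); q=M.T@(np.array(P)-i['xyz']); return np.array([i['cx']+f*q[0]/q[2],i['cy']+f*q[1]/q[2]])
def crop(n,u0,v0,u1,v1,s,out,src=None):
    im=eyes.read_camera(n)[:,:,::-1] if src is None else cv2.imread(src)
    cv2.imwrite(out,cv2.resize(im[v0:v1,u0:u1],None,fx=s,fy=s,interpolation=cv2.INTER_CUBIC))
E
python3 -c "
from h import *
crop('top',240,100,420,235,4.4,'pics/c1.png','pics/top0.png')
crop('side',210,130,400,275,4.1,'pics/c2.png','pics/side0.png')"
```

```text
(no output)
```

View pics/c1.png

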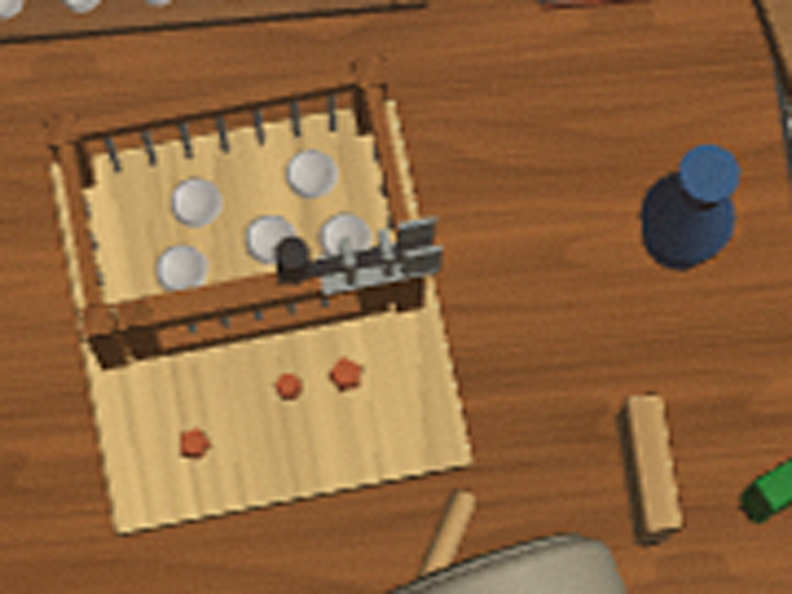

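View pics/c2.png

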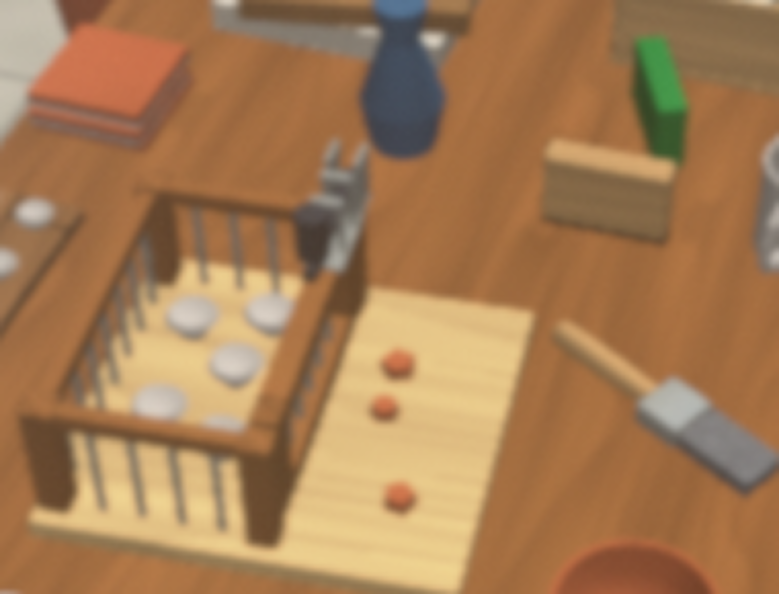

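Crop 1 shows the sill front corners at (116,534) and (471,465), and the knob top at (291,250). The scraper's top face spans (625,397) to (681,526), and the chips are at (194,443), (288,386) and (346,374). A putty knife lies just before the sill. The side crop agrees with this.

```bash
cat >> h.py <<'E'
C=lambda a,b:(240+a/4.4,100+b/4.4)
D=lambda a,b:(210+a/4.1,130+b/4.1)
E
python3 - <<'E'
from h import *
np.set_printoptions(precision=4,suppress=True)
L=at('top',*C(116,534),.016);Rr=at('top',*C(471,465),.016)
L2=at('side',*D(461,592),.016);R2=at('side',*D(534,313),.016)
print('corners',L,Rr,np.linalg.norm(L-Rr),L2,R2,np.linalg.norm(L2-R2))
y=(L-Rr)/np.linalg.norm(L-Rr);m=(L+Rr)/2
y2=(L2-R2)/np.linalg.norm(L2-R2)
th=np.arctan2(y[1],y[0])-np.pi/2;print('yaw',th,np.arctan2(y2[1],y2[0])-np.pi/2)
x=np.array([np.cos(th),np.sin(th),0]);
o=m+x*.135; print('pen origin',o,'sill c',m+x*.0675)
F=lambda p:((p-o)@x,(p-o)@y)
for n,c in(('c0',(194,443)),('c1',(288,386)),('c2',(346,374))):
    p=at('top',*C(*c),.024);print(n,p,F(p))
for c in((398,362),(384,406),(400,496)):
    p=at('side',*D(*c),.024);print('side chip',p,F(p))
k=at('top',*C(291,250),.18);print('knob',k,F(k)); k=at('side',*D(316,212),.18);print('knob side',k,F(k))
q=[at('top',*C(*c),.07) for c in((625,397),(662,397),(681,526),(645,533))]
s=sum(q)/4;d=(q[0]+q[1]-q[2]-q[3])/2;print('scr',s,F(s),np.linalg.norm(d),np.arctan2(d[1],d[0]))
q=[at('side',*D(*c),.07) for c in((548,158),(672,178),(552,142),(675,162))]
print('scr side',sum(q)/4)
print('jar',at('top',197,207,0),'bottle',at('top',204,176,0),'vase',at('top',396,157,0))
k=at('top',*C(456,494),.01);print('knife',k,F(k))
E
```

```text
corners [0.4358 0.1084 0.016 ] [ 0.4632 -0.1578  0.016 ] 0.2676088797224379 [0.4362 0.1108 0.016 ] [ 0.466  -0.1517  0.016 ] 0.2641914987294835
yaw 0.1026369229822166 0.11323761517962083
pen origin [ 0.5838 -0.0109  0.016 ] sill c [ 0.5166 -0.0178  0.016 ]
c0 [0.4972 0.0454 0.024 ] (np.float64(-0.08038543230256824), np.float64(0.0648929966456438))
c1 [ 0.5341 -0.0276  0.024 ] (np.float64(-0.05117286889269572), np.float64(-0.011528892341922982))
c2 [ 0.5392 -0.0715  0.024 ] (np.float64(-0.05051073426960963), np.float64(-0.055729785067822085))
side chip [ 0.5421 -0.0647  0.024 ] (np.float64(-0.04701642165217745), np.float64(-0.04930661093464384))
side chip [ 0.5369 -0.0211  0.024 ] (np.float64(-0.047672905041443725), np.float64(-0.005361153574941759))
side chip [0.4986 0.0531 0.024 ] (np.float64(-0.07821753101352176), np.float64(0.07233699140586788))
knob [ 0.5887 -0.04    0.18  ] (np.float64(0.001913036724469794), np.float64(-0.029469699536080536))
knob side [ 0.5856 -0.0356  0.18  ] (np.float64(-0.0007216092848545239), np.float64(-0.02482352478028699))
scr [ 0.442  -0.2837  0.07  ] (np.float64(-0.16899877298933866), np.float64(-0.2568225609370385)) 0.09742390521887437 0.019645585709540885
scr side [ 0.4436 -0.2777  0.07  ]
jar [0.5079 0.3351 0.    ] bottle [0.6119 0.3081 0.    ] vase [ 0.6185 -0.3418  0.    ]
knife [ 0.4435 -0.1449  0.01  ] (np.float64(-0.15325634034660193), np.float64(-0.11889641308589288))
```

The geometry checks out: the corner spacing is about 0.266 m and the knob lies at pen y = -0.027. My plan is to hold the block lengthwise along pen x and sweep -y over the right end. First I go above the block.

```bash
cat >> h.py <<'E'
def go(p,yaw):
    s=get_state();M=R.from_quat(np.roll(s['orientation'],-1)).as_matrix()
    c=np.arctan2(M[1,0],M[0,0]); print('tcp',s['tcp_pos'].round(4),'yaw',c.round(4),'t',s['clock'],'gap',s['finger_gap'],'F',s['wrist_force'].round(1))
    print('tool cm',(100*M.T@(np.array(p)-s['tcp_pos'])).round(2),'turn after',round(c-yaw,3))
E
python3 -m inch '[3,-1.44,0.6,0, 3,-1.44,0.6,0, 3,-1.44,0.6,0, 3,-1.44,0.6,0, 3,-1.44,0.6,0]' 1 40
python3 -m inch '[3,-1.44,0.6,0, 3,-1.44,0.6,0, 3,-1.44,0.6,0, 3,-1.44,0.6,0, 3,-1.44,0.6,0]'
python3 -m inch '[0,0,0,0.095, 0,0,0,0.095, 0,0,0,0.095, 0,0,0,0.09, 0,0,0,0]'
python3 -c "
from h import *
go((.443,-.281,.063),.02)
crop('top',300,120,460,240,5,'pics/c3.png')"
```

```text
clock: 0.52
tcp_pos: [0.3333, -0.4045, 0.2116]
orientation: [-0.0, 0.98, 0.197, -0.0]
wrist_force: [0.6, 0.8, 1.0]
finger_gap: 0.0854
grip_force: 0.0
clock: 0.93
tcp_pos: [0.4439, -0.28, 0.1817]
orientation: [-0.0, 0.98, 0.197, -0.0]
wrist_force: [0.8, 0.2, -0.6]
finger_gap: 0.0854
grip_force: 0.0
clock: 1.35
tcp_pos: [0.4431, -0.2812, 0.1818]
orientation: [-0.0, 1.0, 0.01, -0.0]
wrist_force: [0.2, -0.3, 0.4]
finger_gap: 0.0855
grip_force: 0.0
tcp [ 0.4431 -0.2812  0.1818] yaw 0.0201 t 1.35 gap 0.08545248760376142 F [ 0.2 -0.3  0.4]
tool cm [-0.000e+00 -1.000e-02  1.188e+01] turn after 0.0
```

View pics/c3.png

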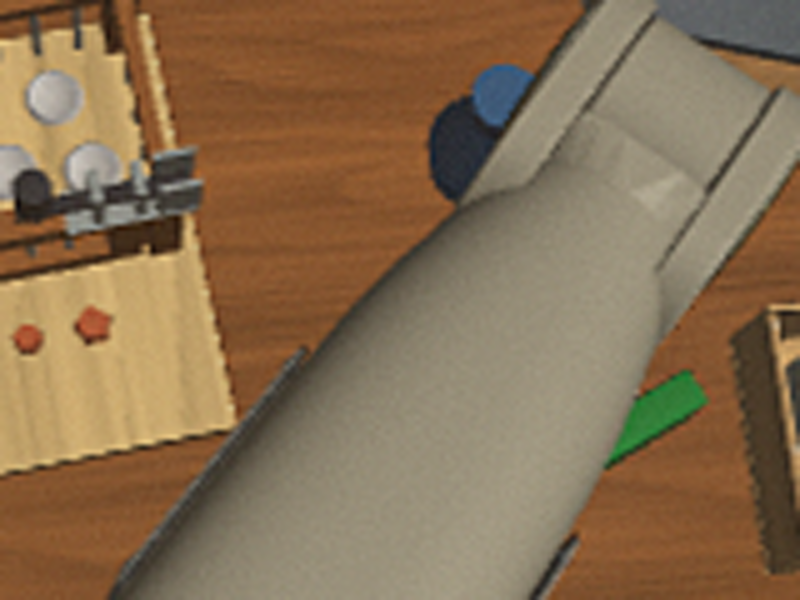

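The arm hides the block in this view, but the two cameras agree to about 3 mm, well inside the ±28 mm clearance. I descend and grip.

```bash

python3 -m inch '[0,0,2.6,0, 0,0,2.6,0, 0,0,2.6,0, 0,0,2.6,0, 0,0,2.6,0]' >/dev/null
python3 -m inch '[0,0,0,0, 0,0,0,0, 0,0,0,0, 0,0,0,0, 0,0,0,0]' -1 60
python3 -m inch '[0,0,0,0, 0,0,0,0, 0,0,0,0, 0,0,0,0, 0,0,0,0]'
python3 -m inch '[0,0,-2,0, 0,0,-2,0, 0,0,-2,0, 0,0,-2,0, 0,0,0,0]'
python3 -c "
from h import *
go((.443,-.281,.063),.02)
crop('side',240,110,440,260,4,'pics/c4.png')"
```

```text
clock: 2.23
tcp_pos: [0.4444, -0.2826, 0.0541]
orientation: [0.001, 1.0, 0.011, 0.001]
wrist_force: [0.5, 2.0, -0.8]
finger_gap: 0.0256
grip_force: 17.4
clock: 2.65
tcp_pos: [0.4444, -0.2826, 0.0542]
orientation: [0.001, 1.0, 0.011, 0.001]
wrist_force: [-0.7, -0.4, 5.8]
finger_gap: 0.0249
grip_force: 59.4
clock: 3.07
tcp_pos: [0.4453, -0.2833, 0.1367]
orientation: [0.002, 1.0, 0.011, 0.003]
wrist_force: [1.9, -0.5, -0.7]
finger_gap: 0.0249
grip_force: 59.3
tcp [ 0.4453 -0.2833  0.1367] yaw 0.0221 t 3.0667 gap 0.02494699333587639 F [ 1.9 -0.5 -0.7]
tool cm [-0.26 -0.27  7.36] turn after 0.002
```

View pics/c4.png

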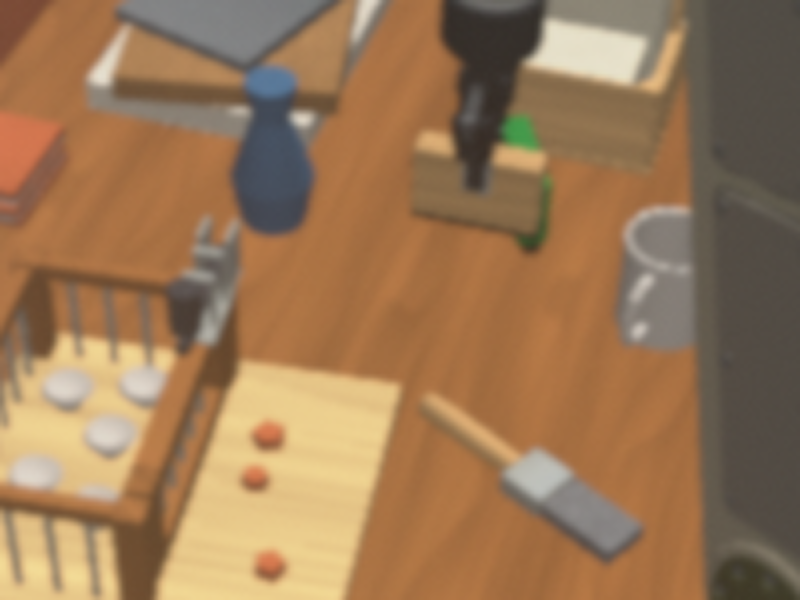

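The block is held level and centred at about (480,180), with its bottom about 54 mm below the TCP. I turn to the pen's yaw and move above the left start of the sweep.

```bash

python3 -m inch '[0,0,0,-0.085, 0.99,-3.6,0,0, 0.99,-3.6,0,0, 0.99,-3.6,0,0, 0.99,-3.6,0,0]' >/dev/null
python3 -m inch '[0.99,-3.6,0,0, 0.99,-3.6,0,0, 0.99,-3.6,0,0, 0.99,-3.6,0,0, 0.99,-3.6,0,0]' >/dev/null
python3 -m inch '[0.99,-3.6,0,0, 0,0,0,0, 0,0,0,0, 0,0,0,0, 0,0,0,0]'
python3 -c "
from h import *
go((.505,.086,.07),.107)
crop('side',200,130,400,280,4,'pics/c5.png')"
```

```text
clock: 4.37
tcp_pos: [0.5027, 0.0859, 0.1316]
orientation: [0.0, 0.999, 0.053, -0.001]
wrist_force: [-0.6, 0.3, -1.6]
finger_gap: 0.0251
grip_force: 59.7
tcp [0.5027 0.0859 0.1316] yaw 0.1056 t 4.3667 gap 0.025112452630943416 F [-0.6  0.3 -1.6]
tool cm [0.24 0.01 6.16] turn after -0.001
```

View pics/c5.png

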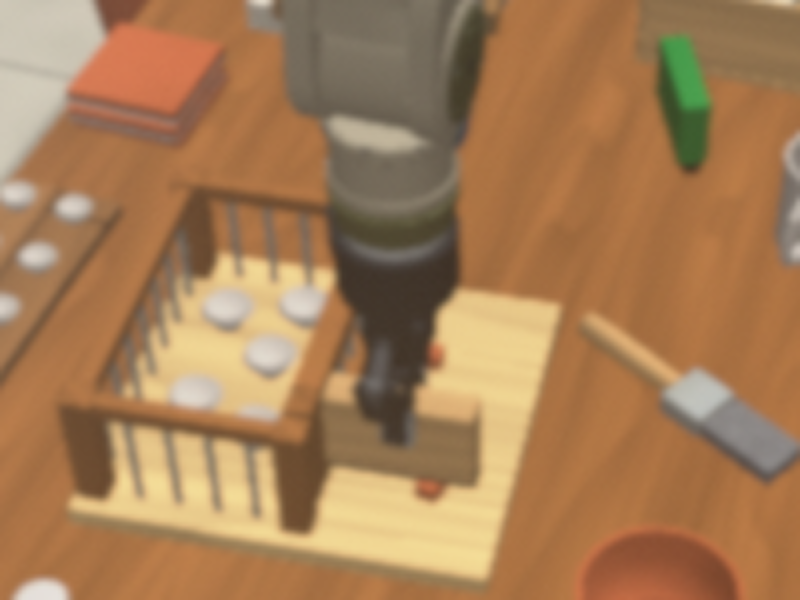

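```bash

python3 -m inch '[0.1,0,1.3,0, 0,0,1.3,0, 0,0,1.3,0, 0,0,1.3,0, 0,0,0,0]'
python3 -m inch '[0,0,0.4,0, 0,0,0.3,0, 0,0,0.2,0, 0,0,0,0, 0,0,0,0]'
```

```text
clock: 4.83
tcp_pos: [0.5024, 0.0854, 0.0779]
orientation: [0.0, 0.999, 0.052, -0.002]
wrist_force: [-1.1, -1.5, -1.5]
finger_gap: 0.0248
grip_force: 59.8
clock: 5.25
tcp_pos: [0.5046, 0.0869, 0.0717]
orientation: [0.0, 0.999, 0.053, 0.0]
wrist_force: [-0.2, -0.1, -1.6]
finger_gap: 0.025
grip_force: 59.8
```

```bash

python3 -m inch '[0,0,0.12,0, 0,1,0,0, 0,1,0,0, 0,1,0,0, 0,1,0,0]'
python3 -m inch '[0,1.2,0,0, 0,1.2,0,0, 0,1.2,0,0, 0,1.2,0,0, 0,1.2,0,0]'
python3 -m inch '[0,1.2,0,0, 0,1.2,0,0, 0,1.2,0,0, 0,1.2,0,0, 0,1,0,0]'
python3 -c "
from h import *
go((.505,.086,.07),.107)
im=cv2.imread
crop('side',200,110,400,260,4,'pics/c6.png')"
```

```text
clock: 5.67
tcp_pos: [0.5089, 0.046, 0.0703]
orientation: [0.0, 0.999, 0.053, 0.0]
wrist_force: [-0.9, 0.5, 0.2]
finger_gap: 0.0249
grip_force: 60.0
clock: 6.08
tcp_pos: [0.5152, -0.0138, 0.0703]
orientation: [-0.0, 0.999, 0.053, 0.0]
wrist_force: [-0.7, 1.5, 1.0]
finger_gap: 0.025
grip_force: 60.2
clock: 6.5
tcp_pos: [0.5214, -0.0714, 0.0702]
orientation: [0.0, 0.999, 0.053, 0.0]
wrist_force: [-0.9, 2.4, 4.1]
finger_gap: 0.0248
grip_force: 60.4
tcp [ 0.5214 -0.0714  0.0702] yaw 0.1065 t 6.5 gap 0.02483097317416478 F [-0.9  2.4  4.1]
tool cm [  0.04 -15.83   0.02] turn after -0.0
```

View pics/c6.png

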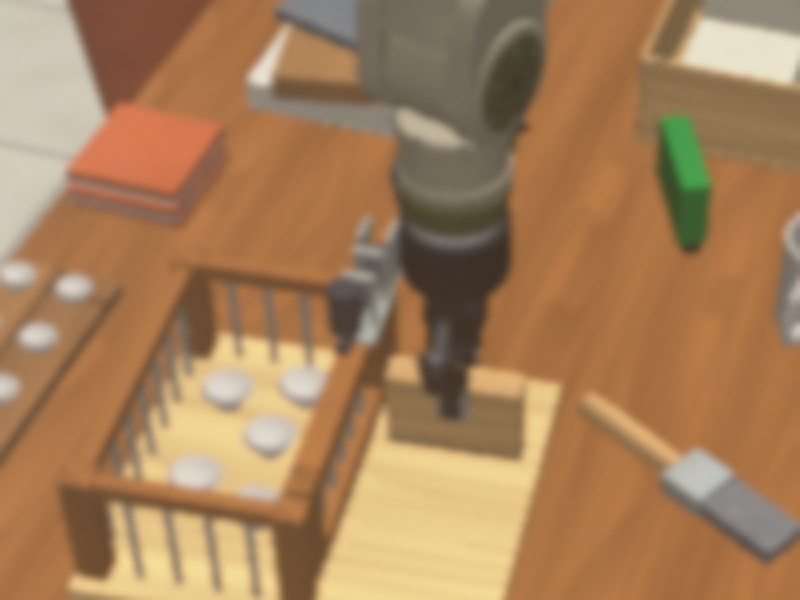

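The sill behind the block is clean, so all the chips are ahead of it. I go on past the right end.

```bash

python3 -m inch '[0,1.1,0,0, 0,1.1,0,0, 0,1.1,0,0, 0,1.1,0,0, 0,1.1,0,0]'
python3 -m inch '[0,1.2,0,0, 0,1.2,0,0, 0,1.2,0,0, 0,1.2,0,0, 0,0.5,0,0]'
python3 -m inch '[0,0,-2,0, 0,0,-2,0, 0,0,-2,0, 0,0,0,0, 0,0,0,0]'
python3 -c "
from h import *
go((.43,-.285,.12),.02)
a=eyes.read_camera('side')[:,:,::-1];b=eyes.read_camera('top')[:,:,::-1]
o=np.hstack([cv2.resize(a[110:270,220:380],None,fx=2.5,fy=2.5,interpolation=2),cv2.resize(b[120:280,240:400],None,fx=2.5,fy=2.5,interpolation=2)])
cv2.imwrite('pics/c7.png',o)"
```

```text
clock: 6.97
tcp_pos: [0.5272, -0.1256, 0.0702]
orientation: [-0.0, 0.999, 0.054, 0.0]
wrist_force: [-0.3, 2.7, 4.2]
finger_gap: 0.0253
grip_force: 60.7
clock: 7.38
tcp_pos: [0.5326, -0.1799, 0.0696]
orientation: [0.001, 0.999, 0.053, -0.0]
wrist_force: [-1.3, -0.6, -0.8]
finger_gap: 0.0248
grip_force: 59.8
clock: 7.8
tcp_pos: [0.533, -0.1782, 0.1303]
orientation: [0.001, 0.999, 0.053, 0.0]
wrist_force: [0.3, 0.6, -2.2]
finger_gap: 0.025
grip_force: 59.9
tcp [ 0.533  -0.1782  0.1303] yaw 0.1064 t 7.8 gap 0.024962362006460112 F [ 0.3  0.6 -2.2]
tool cm [-11.38   9.52   1.03] turn after 0.086
```

View pics/c7.png

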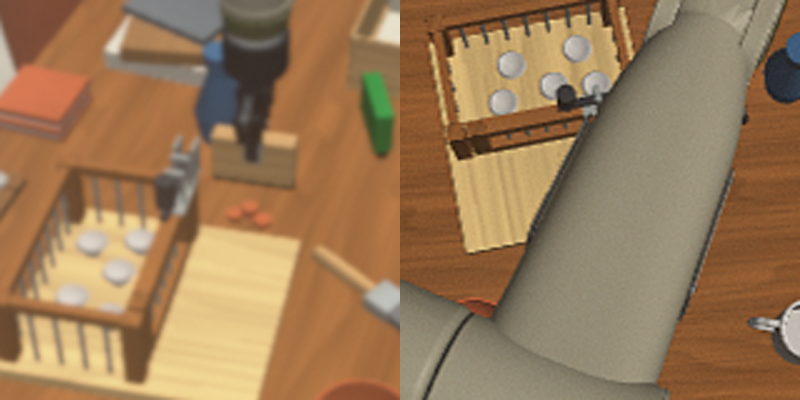

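All three chips lie on the bench just past the sill's end, at left-panel (235,213), (249,207) and (262,218). I set the block down near its old place.

```bash

python3 -m inch '[-2.5,2.4,0,0, -2.5,2.4,0,0, -2.5,2.4,0,0, -2.6,2.4,0,0, 0,0,0,0.08]'>/dev/null
python3 -m inch '[0,0,1.7,0, 0,0,1.7,0, 0,0,1.7,0, 0,0,1.4,0, 0,0,0.5,0]'
python3 -m inch '[0,0,0.4,0, 0,0,0.1,0, 0,0,0.1,0, 0,0,0,0, 0,0,0,0]'
```

```text
clock: 8.73
tcp_pos: [0.4401, -0.2819, 0.0564]
orientation: [-0.002, 1.0, 0.013, -0.002]
wrist_force: [-1.0, 0.9, -2.3]
finger_gap: 0.0248
grip_force: 59.9
clock: 9.15
tcp_pos: [0.4428, -0.2839, 0.0544]
orientation: [0.0, 1.0, 0.013, 0.0]
wrist_force: [-0.3, -0.6, -1.3]
finger_gap: 0.0252
grip_force: 59.9
```

```bash

python3 -m inch '[0,0,0.1,0, 0,0,0,0, 0,0,0,0, 0,0,0,0, 0,0,0,0]' 1
python3 -m inch '[0,0,0,0, 0,0,0,0, 0,0,0,0, 0,0,-2,0, 0,0,-3,0]'
python3 -m inch '[0,0,-4,0, 0,0,-4,0, 0,0,-4,0, 0,0,-2.5,0, 0,0,0,0]'
python3 -c "
from h import *
print(get_state()['joint_pos'].round(2))
go((.587,-.038,.24),.107)
crop('side',200,110,400,260,4,'pics/c8.png')"
```

```text
clock: 9.57
tcp_pos: [0.4426, -0.2838, 0.0532]
orientation: [0.0, 1.0, 0.013, 0.0]
wrist_force: [-0.4, -0.5, 0.0]
finger_gap: 0.0832
grip_force: 0.0
clock: 9.98
tcp_pos: [0.4404, -0.282, 0.1008]
orientation: [-0.002, 1.0, 0.013, -0.002]
wrist_force: [0.4, 0.3, 0.6]
finger_gap: 0.0854
grip_force: 0.0
clock: 10.4
tcp_pos: [0.4447, -0.2857, 0.2547]
orientation: [0.004, 1.0, 0.013, 0.004]
wrist_force: [0.6, 0.3, -0.4]
finger_gap: 0.0853
grip_force: 0.0
[-0.72  0.21 -0.06  1.29 -0.    2.39]
tcp [ 0.4447 -0.2857  0.2547] yaw 0.0269 t 10.4 gap 0.08525100033858969 F [ 0.6  0.3 -0.4]
tool cm [ 14.87 -24.39   1.4 ] turn after -0.08
```

View pics/c8.png

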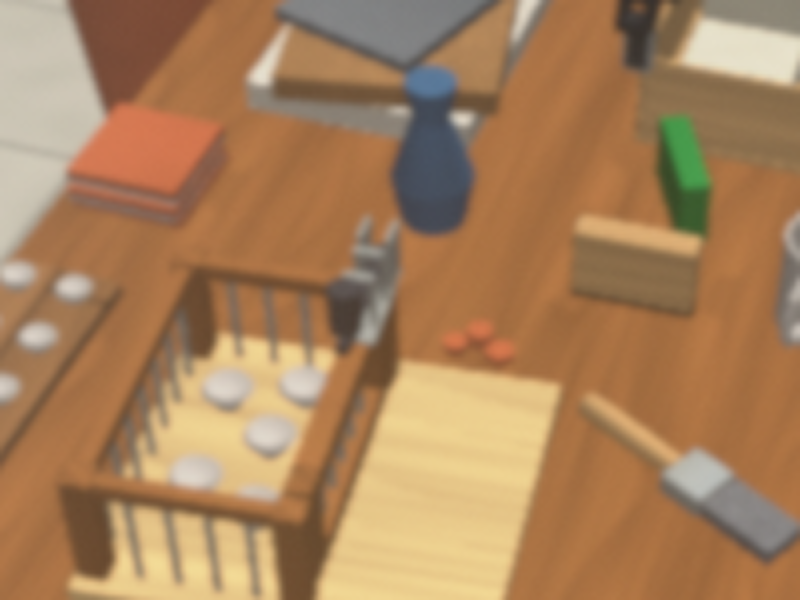

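The block stands released at (635,262) and the chips are flat on the bench near (480,340). Next I turn so that the fingers close across the gate, clear of the straps, and go above the knob.

```bash

python3 -m inch '[0,0,0,-0.118, 0,0,0,-0.118, 0,0,0,-0.118, 0,0,0,-0.118, 0,0,0,-0.118]' 0.4 >/dev/null
python3 -m inch '[0,0,0,-0.118, 0,0,0,-0.118, 0,0,0,-0.118, 0,0,0,-0.118, 0,0,0,-0.118]' >/dev/null
python3 -m inch '[0,0,0,-0.118, 0,0,0,-0.118, 0,0,0,-0.118, 0,0,0,-0.118, 0,0,0,0]' 
python3 -m inch '[2.8,2.1,0,0, 2.8,2.1,0,0, 2.8,2.1,0,0, 2.8,2.1,0,0, 2.8,2.1,0,0]'>/dev/null
python3 -m inch '[2.8,2.1,0,0, 2.8,2.1,0,0, 2.8,2.1,0,0, 0,0,0,0, 0,0,0,0]'
python3 -c "
from h import *
go((.587,-.038,.155),1.678)
a=eyes.read_camera('side')[:,:,::-1];b=eyes.read_camera('top')[:,:,::-1]
o=np.hstack([cv2.resize(a[110:260,220:340],None,fx=3.3,fy=3.3,interpolation=2),cv2.resize(b[100:250,240:360],None,fx=3.3,fy=3.3,interpolation=2)])
cv2.imwrite('pics/c9.png',o)"
```

```text
clock: 11.7
tcp_pos: [0.4418, -0.2831, 0.2463]
orientation: [-0.001, 0.667, 0.745, -0.0]
wrist_force: [0.6, 0.2, 0.2]
finger_gap: 0.0598
grip_force: 0.0
clock: 12.53
tcp_pos: [0.5854, -0.041, 0.2465]
orientation: [-0.001, 0.668, 0.745, -0.001]
wrist_force: [0.2, 0.1, -0.0]
finger_gap: 0.06
grip_force: 0.0
tcp [ 0.5854 -0.041   0.2465] yaw 1.6796 t 12.5333 gap 0.0600116781314103 F [ 0.2  0.1 -0. ]
tool cm [0.28 0.21 9.15] turn after 0.002
```

View pics/c9.png

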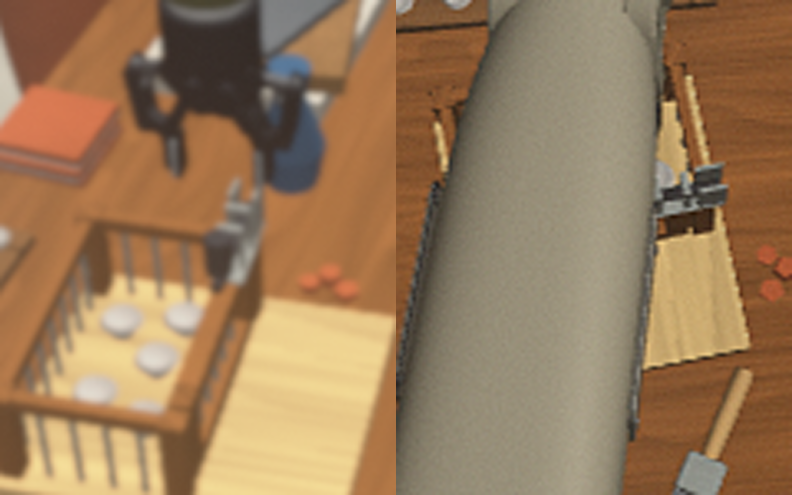

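The jaws straddle the knob in the side view, at left-panel (218,240). I descend and grip.

```bash

python3 -m inch '[0.2,0.1,2.2,0, 0,0,2.2,0, 0,0,2.2,0, 0,0,1.6,0, 0,0,0.7,0]'
python3 -m inch '[0,0,0.15,0, 0,0,0,0, 0,0,0,0, 0,0,0,0, 0,0,0,0]' -1 60
python3 -m inch '[0,0,0,0, 0,0,0,0, 0,0,0,0, 0,0,0,0, 0,0,0,0]'
```

```text
clock: 13.05
tcp_pos: [0.5838, -0.0421, 0.1563]
orientation: [-0.002, 0.669, 0.743, -0.001]
wrist_force: [-0.1, -0.1, 0.0]
finger_gap: 0.0598
grip_force: 0.0
clock: 13.47
tcp_pos: [0.5893, -0.0415, 0.1597]
orientation: [0.003, 0.668, 0.744, 0.002]
wrist_force: [6.6, 1.1, -2.4]
finger_gap: 0.0224
grip_force: 58.8
clock: 13.88
tcp_pos: [0.5893, -0.0415, 0.1597]
orientation: [0.003, 0.668, 0.744, 0.002]
wrist_force: [7.0, -0.5, -3.1]
finger_gap: 0.0225
grip_force: 58.8
```

```bash

python3 -m inch '[0,0,-0.35,0, 0,0,-0.35,0, 0,0,-0.35,0, 0,0,-0.3,0, 0,0,0,0]'
python3 -m inch '[0,0,0,0, 0,0,0,0, 0,0,0,0, 0,0,0,0, 0,0,0,0]'
```

```text
clock: 14.3
tcp_pos: [0.5893, -0.0414, 0.1738]
orientation: [0.003, 0.668, 0.744, 0.002]
wrist_force: [6.2, -0.2, -0.6]
finger_gap: 0.0225
grip_force: 59.3
clock: 14.72
tcp_pos: [0.5893, -0.0415, 0.1736]
orientation: [0.003, 0.668, 0.744, 0.002]
wrist_force: [6.3, -0.9, -1.3]
finger_gap: 0.0223
grip_force: 59.3
```

It lifted 14 mm with little force. I draw it now, starting gently.

```bash

python3 -m inch '[0.2,0,0,0, 0.2,0,0,0, 0.2,0,0,0, 0.2,0,0,0, 0,0,0,0]'
```

```text
clock: 15.13
tcp_pos: [0.5885, -0.0335, 0.1735]
orientation: [0.003, 0.668, 0.744, 0.002]
wrist_force: [6.7, 0.5, -1.8]
finger_gap: 0.0223
grip_force: 59.3
```

```bash

python3 -m inch '[0.5,0,0,0, 0.5,0,0,0, 0.5,0,0,0, 0.4,0,0,0, 0,0,0,0]'
python3 -m inch '[0.4,0,0,0, 0.3,0,0,0, 0,0,0,0, 0,0,0,0, 0,0,0,0]'
python3 -c "
from h import *
go((.587,-.038,.155),1.678)"
```

```text
clock: 15.55
tcp_pos: [0.5854, -0.0137, 0.1729]
orientation: [0.002, 0.668, 0.744, 0.002]
wrist_force: [6.5, 1.7, -1.6]
finger_gap: 0.0225
grip_force: 59.1
clock: 15.97
tcp_pos: [0.5847, -0.0069, 0.1727]
orientation: [0.002, 0.668, 0.744, 0.002]
wrist_force: [5.3, 1.4, -2.6]
finger_gap: 0.0225
grip_force: 59.1
tcp [ 0.5847 -0.0069  0.1727] yaw 1.6781 t 15.9667 gap 0.022471725758168314 F [ 5.3  1.4 -2.6]
tool cm [-3.12 -0.12  1.77] turn after 0.0
```

The bolt is drawn about 35 mm at low force. I swing the gate along an arc of radius 0.095 m, turning with it.

```bash

python3 -m inch '[0.01,-0.52,0,0.055, 0.01,-0.52,0,0.055, 0.01,-0.52,0,0.055, 0,0,0,0, 0,0,0,0]'
python3 -m inch '[0.01,-0.52,0,0.055, 0.01,-0.52,0,0.055, 0.01,-0.52,0,0.055, 0.01,-0.52,0,0.055, 0.01,-0.52,0,0.055]'
python3 -m inch '[0,0,0,0, 0,0,0,0, 0,0,0,0, 0,0,0,0, 0,0,0,0]'
python3 -c "
from h import *
go((.587,-.038,.155),1.678)
t=.107;x=np.array([np.cos(t),np.sin(t)]);y=np.array([-x[1],x[0]]);h=np.array([.584,-.009])+.1*y
v=get_state()['tcp_pos'][:2]-h;print('angle',np.arctan2(-v@x,-v@y),np.linalg.norm(v))
crop('side',200,110,400,260,4,'pics/c10.png')"
```

```text
clock: 16.38
tcp_pos: [0.5686, -0.0077, 0.1724]
orientation: [0.002, 0.727, 0.687, 0.001]
wrist_force: [5.0, 0.9, -1.4]
finger_gap: 0.0226
grip_force: 59.3
clock: 16.8
tcp_pos: [0.5423, -0.0029, 0.172]
orientation: [0.001, 0.815, 0.58, 0.001]
wrist_force: [3.2, -0.7, -0.8]
finger_gap: 0.0227
grip_force: 59.3
clock: 17.22
tcp_pos: [0.5422, -0.003, 0.1713]
orientation: [0.0, 0.814, 0.581, 0.0]
wrist_force: [4.4, -0.0, -0.8]
finger_gap: 0.0226
grip_force: 59.3
tcp [ 0.5422 -0.003   0.1713] yaw 1.2395 t 17.2167 gap 0.022580431914723805 F [ 4.4 -0.  -0.8]
tool cm [-1.86  5.38  1.63] turn after -0.439
angle 0.4291706700821234 0.09844423990271617
```

View pics/c10.png

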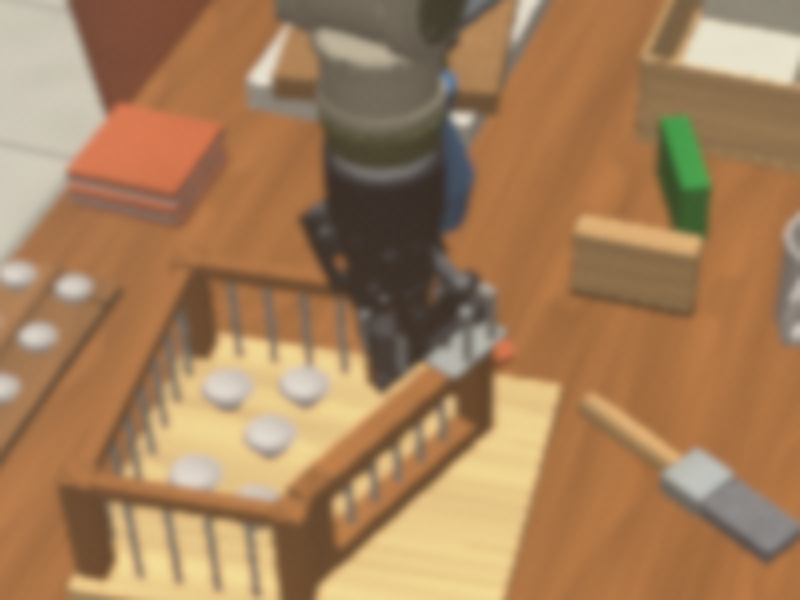

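The gate stands about 0.43 rad open, held by the knob. The block and chips are clear and everything is still, so I hand in.

```bash
python3 -c "
from workcell import env
print(env.hand_in())"
```

```text
the job is handed in; nothing more can be done
None
```

I wiped all three chips off the sill onto the bench and put the block back down clear of it. I then lifted the bolt over the lip, drew it about 35 mm, and handed in at about 17 s with the gate held about 0.43 rad (25°) open; hand-in gave no verdict.

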